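# Hold the belt tensioner wound to its stop

## Task

The belt of this little polishing drive is about to be changed: take the sprung tensioner arm by the brass roller at its end, swing it steadily counter-clockwise (seen from above) against its spring until you feel it come up firmly on its stop pin, and finish while still holding it there. Do not let the arm snap back, do not force it so hard at the stop that the pivot body turns in its clamp, and leave the things lying round the drive alone.

Things in the scene. Friction and masses are not known exactly. Their poses are not given: they have to be found in the camera images.
- drive: Belt drive with no belt on it, fixed to the desk: grey base plate 190 x 180 x 10 mm with rounded edges, turned by any yaw within about 20 degrees. Its origin lies on the desk under the tensioner's pivot (5 mm from the plate's centre). Two aluminium pulleys (52 and 40 mm across, tops at 80 mm, shafts up to 90 mm) stand fixed at its far side, 66 mm in its +x and 55 mm in +y, 58 mm in -y. z is up.
- pivot (a point): point on the vertical axis of the tensioner's pivot, 68 mm above the desk. The pivot body is an aluminium disc 76 mm across (20 to 36 mm above the desk) held by friction in a dark clamp ring, so its angle differs from drive to drive by up to 0.25 rad; it slips round in the clamp if more than about 3.4 N m (about 35 N at the roller) is put on it. A dark bolt and spring coil stand on it up to 67 mm.
- idler: The plain brass tensioner roller: an upright cylinder 30 mm across and 30 mm high, turning freely on a steel axle at the end of the arm. Its origin is its centre, 68 mm above the desk and 95 mm from the pivot axis (roller from 53 to 83 mm above the desk, the axle's end at 88 mm); x and y axes turn with the roller, z up. Beneath it the steel arm, 18 mm wide, lies 38 to 48 mm above the desk. Nothing above the arm stands within 40 mm of the roller's flank along its path.
- stop_pin (a point): centre of the top of the steel stop pin, 8 mm across, 56 mm above the desk, on the pivot body 31 mm from the pivot axis: the arm's flank meets it at the end of its swing, when the line pivot to roller stands 0.43 rad short of (clockwise from) the line pivot to pin. A twin pin is the resting stop.
- swing_arm (a joint): angle of the tensioner arm from its resting pin, rad: 0 at rest (so it starts, the roller on the robot's left front side of the pivot), growing counter-clockwise from above, about 1.05 on the stop pin. The spring always pulls it back: about 3 N at the roller at rest, 7 N at the stop.
- green_box: bystander: green box 57 x 97 x 28 mm, loose, right of the drive; origin at the centre of its underside
- loupe: bystander: black loupe 33 mm across, 30 mm high, loose, left of the drive; origin at the centre of its underside
- flat_pliers: bystander: pliers with red handles 51 x 130 x 13 mm, loose, behind the drive; origin at the centre of its underside

How it is judged:
On the way, in this order (a step that is already met when the one before it is completed fails the run):
1. the arm is swung part of the way against its spring by the roller (value of joint swing_arm above 0.3 rad and contact force between the fingers and idler above 1 N), for 0.1 s.
2. the arm is up on its stop pin (value of joint swing_arm above 1.01 rad and contact force between the fingers and idler above 3 N), for 0.3 s.
At the end, for the whole second after the job is handed in: The arm stands still on its stop pin (within 0.04 rad of 1.05) and the fingers are holding it there by the roller (more than 3 N); the pivot body has not turned in its clamp (stop pin moved less than 3 mm) and the three bystanders are within 20 mm of where they lay (all of step 2 and velocity of joint swing_arm between -0.1 and 0.1 rad/s and distance of stop_pin from where it was at the start of the episode below 0.003 m and distance of each of green_box, loupe, flat_pliers from where it was at the start of the episode below 0.02 m); the arm keeps its last pose, push and grip.
It fails at once if the arm snaps back under its spring (faster than 3 rad/s) (velocity of joint swing_arm below -3 rad/s).
It fails at once if the pivot body is forced round in its clamp (stop pin moved over 3 mm) (distance of stop_pin from where it was at the start of the episode above 0.003 m).
It fails at once if a bystander is moved by more than 20 mm (distance of any of green_box, loupe, flat_pliers from where it was at the start of the episode above 0.02 m).
It also fails if it takes over 32 s, if anything falls off the work surface, if the arm or the gripper's body presses on something with over 40 N, if the wrist force passes 120 N, or if a joint passes its speed limit or range.

## Robot

A 7-joint arm with a two-finger parallel gripper is mounted at the origin on a cart in front of the work surface, level with it; the furniture and walls round the work are solid. World frame = base frame: x ahead of the robot, y to its left, z up, the work surface at z = 0. Lengths are in m, angles in rad, forces in N, time in s.
With the tool pointing down it reaches from about 0.4 to 0.85 m from the base axis. Payload 4.5 kg.
Tool frame: the origin (TCP) lies at the very end of the fingers, on their centre line; the grasp point (between the pads) lies 19 mm behind it (tcp_to_grasp is the z of the grasp point in the tool frame, in m); z points along the fingers, y is the line along which they close (so a half turn about z gives the same grasp; the last joint's range is limited). The gripper opens to 88 mm and grips with 3 to 60 N. Pads are 18 mm wide; open, the fingers measure 123 mm over their backs; the gripper's body (75 mm by 187 mm) begins 45 mm behind the grasp point.
Start: joints at [1.231, 0.689, -0.195, 1.565, 0.157, 0.902, -0.215], TCP at [0.228, -0.582, 0.217] pointing down, gripper open.
Joint ranges: [-3.01, 3.01], [-0.46, 2.08], [-1.47, 1.51], [0.13, 2.56], [-1, 4.14], [0.04, 2.09], [-2.66, 2.66]. Speed limits (rad/s): [2.57, 2.57, 3.14, 3.14, 3.14, 3.14, 3.14].

## Interface

Orientations are given as a unit quaternion [x, y, z, w].
In Python, from plant import * gives the robot as it stands. The module is installed in compiled form; this text tells all that it offers.
- The arm moves only by the shell command python3 -m jog 'ROWS' [OPENING] [FORCE]. ROWS is JSON, a list that holds one entry, the list of rows, each a list of 6 numbers: the shift along the tool's x, y, z in m, then the turn, a rotation vector about the tool's x, y, z in rad. In form: [[[dx, dy, dz, ax, ay, az], ...]]. A call has 1 to 12 rows; each row shifts and turns the commanded pose from where the row before left it, along the tool's axes as they then stand; what a row does not reach is not made up. A row lasts 1/8 s, in which the tool goes at most 62.5 mm and 10.7 degrees, less where a joint would pass 70% of its speed; a pose out of reach is approached as far as the arm can. A call with a gripper value outside its range is refused whole. OPENING is the finger opening in m, from 0 to 0.0881, set as the call begins (- or left out, the last holds). The fingers move at their own pace and stop on an object; FORCE is the grip in N (left out, the last holds). Time passes only in rows, so rows that do not move let the fingers close. It gives the time, the measured TCP pose, the force, the opening and the grip force at its end, in the units of the state.
- get_state(): the state, without advancing time (a new reading comes with each control period).
- snapshot(name): name is "scene" or "side" or "wrist"; returns a dict with "frame" (384x512x3 uint8, red, green, blue), "mtx" (3x3 intrinsics, pixels), "xyz" and "orientation" of the camera in the world; the wrist camera has in their place "mount" (4x4, takes a point from camera to tool coordinates, whose origin is the TCP and whose axes are the flange's). Camera axes: x right, y down, z forward; pixel columns grow to the right and rows downward; lengths in m; the calibration is good to about 2 mm. A picture is of the moment at which its call begins: read the wrist's pose just before it. There is no depth.
- finish_job(): hands the job in; it is judged then, once.
The state is a dict: "clock": time; "q": joint angles; "qd": joint speeds; "joint_torque": joint torques, N m; "tool_pos": TCP position; "eef_rot": TCP orientation; "contact_force": force on the tool from outside, world axes, zero at the start; "moment": the same for the moment, N m; "opening": opening from 0.0 (shut) to 1.0 (fully open); "finger_force": force on a finger pad.
Only numpy, scipy, OpenCV 4.12 (cv2) and the standard library are available. Lean on these libraries where they do the work, as an engineer would, in place of code of your own. Each camera call takes 0.05 s, during which the arm holds its last target. There are 200 camera calls.

## Working session

There is one attempt and no reset: what is moved stays moved. The work goes in short steps, Python scripts to look and compute and a shell command to move; the robot and the scene stay as the last step left them, time stands still between calls to the robot, and variables do not carry over. Pictures are saved under pics/ and viewed, at most 10 in all, crops included, and the job is handed in when it is done.

```bash
mkdir -p pics; cat > h.py <<'E'
from plant import *
import numpy as np, cv2, json
from scipy.spatial.transform import Rotation as R
def snap(n,f=None):
    st=get_state(); s=snapshot(n); 
    K=np.array(s["mtx"])
    if "mount" in s:
        T=np.eye(4);T[:3,:3]=R.from_quat(st["eef_rot"]).as_matrix();T[:3,3]=st["tool_pos"];T=T@np.array(s["mount"])
    else:
        T=np.eye(4);o=np.array(s["orientation"]);T[:3,:3]=R.from_quat(o).as_matrix() if o.size==4 else o.reshape(3,3);T[:3,3]=s["xyz"]
    if f: cv2.imwrite("pics/"+f,s["frame"][...,::-1])
    return s["frame"],K,T
def ray(K,T,u,v,z):
    d=T[:3,:3]@np.linalg.solve(K,[u,v,1.]); return T[:3,3]+d*(z-T[2,3])/d[2]
def proj(K,T,p):
    c=K@(T[:3,:3].T@(np.array(p)-T[:3,3])); return c[:2]/c[2]
E
python3 - <<'E'
from h import *
np.set_printoptions(precision=4,suppress=True)
for n in("scene","side"):
    f,K,T=snap(n,n+".png"); print(K,T)
    np.savez(n,f=f,K=K,T=T)
s=get_state();print(s)
a=cv2.imread("pics/scene.png");b=cv2.imread("pics/side.png")
E
```

```text
[[472.4756   0.     265.4795]
 [  0.     472.4756 190.8249]
 [  0.       0.       1.    ]] [[-0.9056 -0.305   0.2947  0.2809]
 [-0.4238  0.6274 -0.6532  0.8749]
 [ 0.0143 -0.7165 -0.6974  0.8458]
 [ 0.      0.      0.      1.    ]]
[[438.6291   0.     254.617 ]
 [  0.     438.6291 195.8869]
 [  0.       0.       1.    ]] [[-0.9996  0.0272  0.0011  0.6353]
 [ 0.0137  0.5392 -0.8421  0.8896]
 [-0.0235 -0.8417 -0.5394  0.5536]
 [ 0.      0.      0.      1.    ]]
{'clock': 0.1, 'q': array([ 1.2308,  0.6899, -0.1945,  1.5662,  0.1573,  0.9025, -0.2151]), 'qd': array([ 0.001 , -0.0032, -0.0005, -0.0017,  0.0004,  0.0007,  0.0007]), 'joint_torque': array([ -0.0027, -52.8496,  -1.2714, -15.3835,  -0.0526,   0.002 ,
         0.    ]), 'tool_pos': array([ 0.2279, -0.5813,  0.2167]), 'eef_rot': array([ 0.9826,  0.1858, -0.0002, -0.0008]), 'contact_force': array([ 1.0724, -0.9239, -0.2584]), 'moment': array([0.0123, 0.0281, 0.0467]), 'finger_force': 0.0, 'opening': 1.0020026295777946}
```

View pics/scene.png

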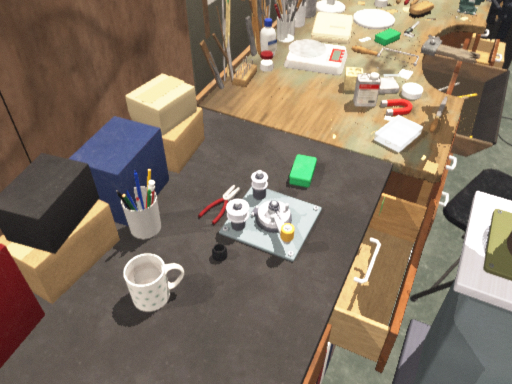

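View pics/side.png

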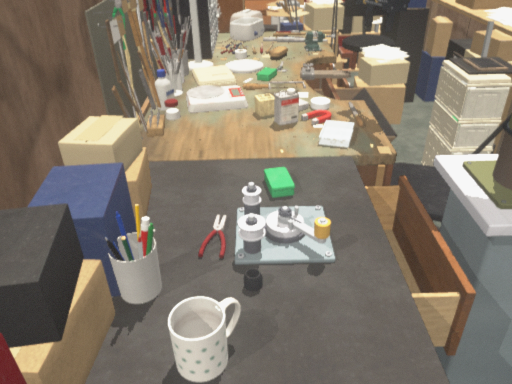

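The scene view shows the brass roller at about (287,232), the pivot at (274,210) and the pulleys at (260,180) and (237,210). In the side view the roller is at (322,228) and the pivot at (285,215).

```bash
python3 - <<'E'
from h import *
np.set_printoptions(precision=4,suppress=True)
ims=[];P=[]
for n,(x,y) in(("scene",(275,215)),("side",(285,225))):
    d=np.load(n+".npz");f,K,T=d["f"],d["K"],d["T"]
    h=cv2.cvtColor(f,cv2.COLOR_RGB2HSV)
    m=cv2.inRange(h,(15,110,100),(32,255,255)); mm=np.zeros_like(m);mm[y-50:y+50,x-70:x+70]=m[y-50:y+50,x-70:x+70]
    c=max(cv2.findContours(mm,0,2)[0],key=cv2.contourArea);bb=cv2.boundingRect(c);M=cv2.moments(c);u=M['m10']/M['m00'];v=M['m01']/M['m00']
    print(n,bb,u,v,ray(K,T,u,v,.068)); P.append((K,T,u,v))
    ims.append(cv2.resize(f[y-45:y+45,x-60:x+60],None,fx=6,fy=6,interpolation=cv2.INTER_CUBIC)[...,::-1])
    
A=[];b=[]
for K,T,u,v in P:
    d=T[:3,:3]@np.linalg.solve(K,[u,v,1.]);d/=np.linalg.norm(d);Q=np.eye(3)-np.outer(d,d);A.append(Q);b.append(Q@T[:3,3])
print("tri",np.linalg.lstsq(np.vstack(A),np.hstack(b),rcond=None)[0])
# pivot spring/bolt top approx at z .067
for (K,T,_,_),uv in zip(P,((274,207),(285,209))): print(ray(K,T,*uv,.067))
im=np.hstack(ims);cv2.imwrite("pics/crop.png",cv2.resize(im,(800,300)))
E
```

```text
scene (281, 227, 13, 15) 286.6981132075472 235.39622641509433 [0.5101 0.2511 0.068 ]
side (315, 218, 16, 21) 321.98447488584475 230.0146118721461 [0.5154 0.2528 0.068 ]
tri [0.5131 0.2438 0.0602]
[0.57  0.185 0.067]
[0.5775 0.1806 0.067 ]
```

View pics/crop.png

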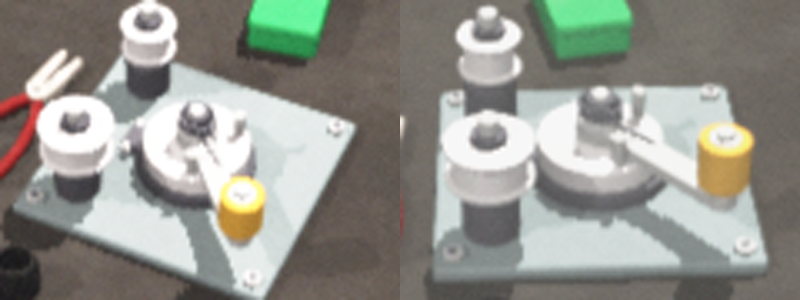

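```bash
python3 -m jog '[[[0.062,-0.003,0,0,0,-0.1],[0.062,-0.003,0,0,0,-0.1],[0.062,-0.003,0,0,0,-0.1],[0.062,-0.003,0,0,0,-0.1],[0.062,-0.003,0,0,0,-0.1],[0.062,-0.003,0,0,0,-0.1],[0.062,-0.003,0,0,0,-0.1],[0.062,-0.003,0,0,0,-0.1],[0.062,-0.003,0,0,0,-0.1],[0.062,-0.003,0,0,0,-0.1],[0,0,0,0,0,0]]]' 0.05 20
python3 - <<'E'
from h import *
np.set_printoptions(precision=4,suppress=True)
Q={}
for n,r,p in(("scene",(287,227),(274.4,202.4)),("side",(323.1,219.9),(285.3,207))):
    d=np.load(n+".npz");K,T=d["K"],d["T"];print(n,ray(K,T,*r,.088),ray(K,T,*p,.067))
s=get_state();print(s["q"],s["tool_pos"],R.from_quat(s["eef_rot"]).as_matrix())
E
```

```text
clock: 1.48
tool_pos: [0.6125, -0.1174, 0.2175]
eef_rot: [0.77, 0.639, 0.002, -0.002]
contact_force: [-0.2, 0.2, 0.4]
opening: 0.571
finger_force: 0.0
scene [0.5129 0.2453 0.088 ] [0.5753 0.1712 0.067 ]
side [0.5141 0.2492 0.088 ] [0.5764 0.1737 0.067 ]
[ 0.3505  0.7093 -0.4238  1.5621  0.3307  0.9416 -0.3638] [ 0.6125 -0.1174  0.2175] [[ 0.1843  0.9829  0.0008]
 [ 0.9829 -0.1843  0.0055]
 [ 0.0056 -0.0002 -1.    ]]
```

```bash
python3 -m jog '[[[0.0486,-0.0234,0,0,0,0],[0.0486,-0.0234,0,0,0,0],[0.0486,-0.0234,0,0,0,0],[0.0486,-0.0234,0,0,0,0],[0.0486,-0.0234,0,0,0,0],[0.0486,-0.0234,0,0,0,0],[0.0486,-0.0234,0,0,0,0],[0,0,0,0,0,-0.176],[0,0,0,0,0,-0.176],[0,0,0,0,0,-0.176],[0,0,0,0,0,-0.176],[0,0,0,0,0,-0.176]]]'
python3 -m jog '[[[0,0,0,0,0,0]]]'
python3 - <<'E'
from h import *
np.set_printoptions(precision=4,suppress=True)
f,K,T=snap("wrist","w1.png");np.savez("w1",f=f,K=K,T=T)
s=get_state();print(s["q"],s["tool_pos"],R.from_quat(s["eef_rot"]).as_matrix())
print(proj(K,T,[.5135,.247,.088]),proj(K,T,[.576,.173,.067]))
E
```

```text
clock: 2.98
tool_pos: [0.5175, 0.2383, 0.217]
eef_rot: [0.428, 0.904, -0.001, 0.0]
contact_force: [0.8, -0.3, -0.8]
opening: 0.566
finger_force: 0.0
clock: 3.1
tool_pos: [0.5174, 0.2385, 0.2169]
eef_rot: [0.431, 0.902, -0.001, -0.0]
contact_force: [-0.2, 0.0, -0.8]
opening: 0.57
finger_force: 0.0
[-0.1446  0.676  -0.6363  1.722   0.4907  0.9093 -0.3067] [0.5174 0.2387 0.217 ] [[-0.6274  0.7787 -0.0006]
 [ 0.7787  0.6274 -0.0006]
 [-0.0001 -0.0009 -1.    ]]
[254.1173 171.2794] [255.363  237.9429]
```

View pics/w1.png

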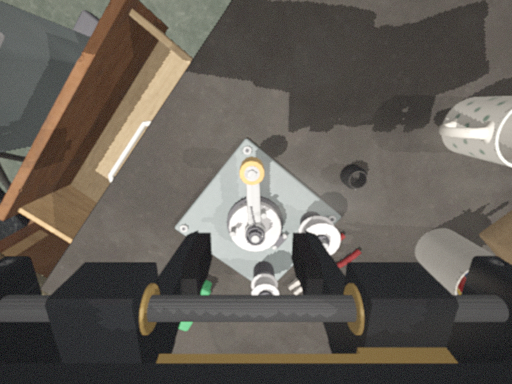

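The wrist view puts the axle end at about (252,173) and the pivot bolt at about (255,236). Both are close to the predicted (254,171) and (255,238).

```bash
python3 - <<'E'
from h import *
np.set_printoptions(precision=4,suppress=True)
d=np.load("w1.npz");f,K,T=d["f"],d["K"],d["T"]
h=cv2.cvtColor(f,cv2.COLOR_RGB2HSV);m=cv2.inRange(h,(15,110,90),(32,255,255));m[:150]=0;m[200:]=0;m[:,:220]=0;m[:,290:]=0
c=max(cv2.findContours(m,0,2)[0],key=cv2.contourArea);(u,v),r=cv2.minEnclosingCircle(c);print(u,v,r)
a=ray(K,T,u,v,.08);p=ray(K,T,255,236,.067);x=ray(K,T,252,173,.088);print(a,x,p,np.linalg.norm((a-p)[:2]))
s=get_state();r=R.from_quat(s["eef_rot"]).as_matrix()
t=(a+x)/2;t=.5*t+.5*np.array([.5135,.247,t[2]]);p=.5*p+.5*np.array([.576,.173,.067]);e=(t-p)[:2];print("t",t,"p",p,np.linalg.norm(e),np.degrees(np.arctan2(e[1],e[0])))
t[2]=.054;print("tool shift",r.T@(t-s["tool_pos"]),"yaxis",np.degrees(np.arctan2(r[1,1],r[0,1])))
E
```

```text
243.0 163.0 9.999999747378752e-05
[0.4986 0.245  0.08  ] [0.5129 0.2439 0.088 ] [0.5738 0.1749 0.067 ] 0.10281244640279635
t [0.5096 0.2457 0.084 ] p [0.5749 0.174  0.067 ] 0.09701157829108617 132.2930907470654
tool shift [ 0.0103 -0.0015  0.163 ] yaxis 38.85720747748579
```

```bash
python3 -m jog '[[[0.008,0.001,0.03,0,0,-0.03],[0,0,0.035,0,0,0],[0,0,0.035,0,0,0],[0,0,0.03,0,0,0],[0,0,0.02,0,0,0],[0,0,0.012,0,0,0],[0,0,0,0,0,0],[0,0,0,0,0,0]]]'
python3 -m jog '[[[0,0,0,0,0,0],[0,0,0,0,0,0],[0,0,0,0,0,0],[0,0,0,0,0,0]]]' 0.02 20
python3 - <<'E'
from h import *
snap("side","s2.png");f=cv2.imread("pics/s2.png");cv2.imwrite("pics/s2c.png",cv2.resize(f[120:300,200:400],None,fx=3,fy=3))
E
```

```text
clock: 4.15
tool_pos: [0.5134, 0.2469, 0.0561]
eef_rot: [0.416, 0.909, 0.001, 0.0]
contact_force: [0.3, -0.0, 0.5]
opening: 0.573
finger_force: 0.0
clock: 4.65
tool_pos: [0.512, 0.2455, 0.0556]
eef_rot: [0.416, 0.909, -0.001, -0.0]
contact_force: [-2.7, -2.8, 5.7]
opening: 0.325
finger_force: 20.0
```

View pics/s2c.png

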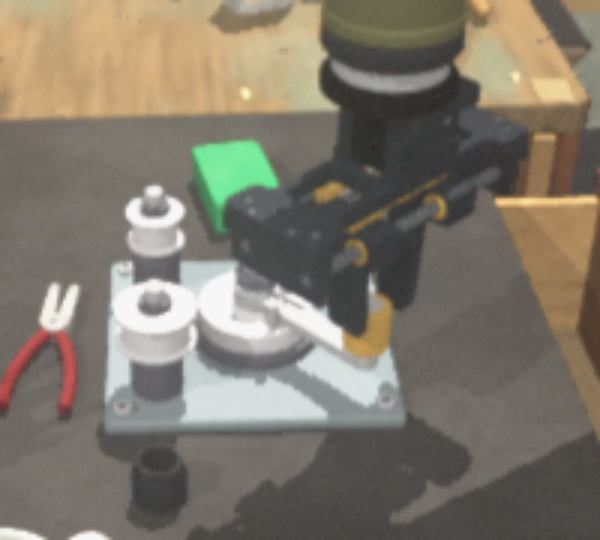

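The roller sits between the pads with the grip at 20 N. I start the swing now.

```bash
python3 -m jog '[[[-0.0001,-0.0047,0,0,0,-0.05],[-0.0001,-0.0047,0,0,0,-0.05],[-0.0001,-0.0047,0,0,0,-0.05],[-0.0001,-0.0047,0,0,0,-0.05],[-0.0001,-0.0047,0,0,0,-0.05],[-0.0001,-0.0047,0,0,0,-0.05],[-0.0001,-0.0047,0,0,0,-0.05],[-0.0001,-0.0047,0,0,0,-0.05],[-0.0001,-0.0047,0,0,0,-0.05],[-0.0001,-0.0047,0,0,0,-0.05],[0,0,0,0,0,0]]]'
python3 - <<'E'
from h import *
s=get_state();print(s["tool_pos"],s["q"],s["contact_force"]);d=s["tool_pos"]-[.5748,.174,0];r=R.from_quat(s["eef_rot"]).as_matrix()
print(np.hypot(*d[:2]),np.degrees(np.arctan2(d[1],d[0])),np.degrees(np.arctan2(r[1,1],r[0,1])),r.T@s["contact_force"])
E
```

```text
clock: 6.08
tool_pos: [0.4858, 0.2086, 0.0556]
eef_rot: [0.177, 0.984, 0.0, -0.0]
contact_force: [3.1, 3.4, 5.2]
opening: 0.327
finger_force: 20.0
[0.48582037 0.20857254 0.05556635] [-0.15820038  0.88063529 -0.56654774  1.9657195   0.88628462  0.56264809
 -0.13095168] [3.06356015 3.43515876 5.21546958]
0.09546011770873437 158.76664033171687 69.62802384030688 [-1.67380501  4.28963983 -5.21384755]
```

```bash
cat > m.py <<'E'
from h import *
s=get_state();d=s["tool_pos"]-[.5748,.174,0];r=R.from_quat(s["eef_rot"]).as_matrix()
print(np.hypot(*d[:2]),np.degrees(np.arctan2(d[1],d[0])),np.degrees(np.arctan2(r[1,1],r[0,1])),r.T@s["contact_force"])
E
python3 -m jog '[[[-0.0001,-0.0047,0,0,0,-0.05],[-0.0001,-0.0047,0,0,0,-0.05],[-0.0001,-0.0047,0,0,0,-0.05],[-0.0001,-0.0047,0,0,0,-0.05],[-0.0001,-0.0047,0,0,0,-0.05],[-0.0001,-0.0047,0,0,0,-0.05],[-0.0001,-0.0047,0,0,0,-0.05],[-0.0001,-0.0047,0,0,0,-0.05],[-0.0001,-0.0047,0,0,0,-0.05],[0,0,0,0,0,0]]]'
python3 m.py
python3 -m jog '[[[0,-0.0015,0,0,0,-0.016],[0,0,0,0,0,0]]]'
python3 m.py
```

```text
clock: 7.32
tool_pos: [0.4788, 0.1684, 0.0556]
eef_rot: [-0.048, 0.999, 0.002, -0.001]
contact_force: [-1.0, 6.4, 5.1]
opening: 0.323
finger_force: 20.0
0.09616231290164819 -176.68011627082754 95.49966172511087 [ 0.39799178  6.48548688 -5.06584845]
clock: 7.58
tool_pos: [0.4788, 0.1674, 0.0556]
eef_rot: [-0.056, 0.998, 0.002, -0.001]
contact_force: [0.5, 6.2, 5.4]
opening: 0.329
finger_force: 20.0
0.09618171517666493 -176.03963528828146 96.43541747267386 [-1.15234064  6.12256187 -5.35549843]
```

```bash
python3 -m jog '[[[0,-0.002,0,0,0,-0.021],[0,-0.002,0,0,0,-0.021],[0,0,0,0,0,0]]]'>/dev/null
python3 m.py
python3 -m jog '[[[0,-0.0015,0,0,0,-0.016],[0,0,0,0,0,0]]]'>/dev/null
python3 m.py
python3 -m jog '[[[0,-0.001,0,0,0,-0.01],[0,0,0,0,0,0]]]'>/dev/null
python3 m.py
```

```text
0.09626909091481449 -173.67359389187183 98.84464486378654 [ 0.60129543  6.41878203 -5.85574986]
0.09629829251135194 -172.83822373337748 99.77134607387042 [-0.24685477  5.07565763 -6.30145337]
0.09633671806795638 -172.27718936133442 100.34701853406065 [ 0.16671964  6.56819629 -6.44158077]
```

```bash
for i in 1; do python3 -m jog '[[[0,-0.0015,0,0,0,-0.016],[0,-0.001,0,0,0,-0.01],[0,0,0,0,0,0]]]'>/dev/null; done
python3 m.py
python3 -m jog '[[[0,-0.001,0,0,0,-0.01],[0,0,0,0,0,0]]]'>/dev/null
python3 m.py
python3 -m jog '[[[0,-0.001,0,0,0,-0.01],[0,0,0,0,0,0]]]'>/dev/null
python3 m.py
```

```text
0.09638905542014602 -170.82640803475152 101.84313511909475 [ 0.25322849  6.18179352 -6.26048848]
0.09639904842755695 -170.23955110179352 102.4193921880481 [ 0.1722101   6.55831248 -5.44741927]
0.09644761326769566 -169.66263300896355 102.99501278413327 [ 0.77058358  5.97825362 -6.84937972]
```

```bash
python3 -m jog '[[[0,-0.001,0,0,0,-0.01],[0,0,0,0,0,0]]]'>/dev/null
python3 m.py
python3 -m jog '[[[0,-0.0007,0,0,0,-0.007],[0,0,0,0,0,0]]]'>/dev/null
python3 m.py
```

```text
0.09646809917178445 -169.08967674239202 103.5690800906404 [ 0.25697953  7.79017846 -5.95592052]
0.09647407642219358 -168.6909284276868 103.97175361556326 [-0.00697793  4.88938497 -6.03241808]
```

```bash
python3 -m jog '[[[0,-0.0007,0,0,0,-0.007],[0,0,0,0,0,0]]]'>/dev/null
python3 m.py
python3 -m jog '[[[0,-0.0007,0,0,0,0],[0,0,0,0,0,0]]]'>/dev/null
python3 m.py
```

```text
0.09648936245308083 -168.29642713566363 104.37817249793872 [-0.42800351  6.65820646 -5.59716629]
0.09647382706523285 -167.88096405571426 104.37262050074679 [ 0.2073407   7.74580932 -6.17605323]
```

```bash
python3 -m jog '[[[0,-0.0007,0,0,0,-0.007],[0,0,0,0,0,0]]]'>/dev/null
python3 m.py
python3 -m jog '[[[0,-0.0007,0,0,0,-0.007],[0,0,0,0,0,0]]]'>/dev/null
python3 m.py
```

```text
0.09654540004669407 -167.46951869195618 104.77816722390884 [ 0.66036819  5.89766125 -6.21842661]
0.09654741476082897 -167.0517269990754 105.18321177832418 [ 0.37050435  7.18089854 -6.85666149]
```

```bash
python3 -m jog '[[[0,-0.0007,0,0,0,-0.007],[0,0,0,0,0,0]]]'>/dev/null
python3 m.py
python3 -m jog '[[[0,-0.0007,0,0,0,-0.007],[0,0,0,0,0,0]]]'>/dev/null
python3 m.py
python3 - <<'E'
from h import *
a,K,T=snap("scene","s3.png");b,_,_=snap("side","s4.png")
c=[cv2.resize(a[170:260,215:335],(400,300),interpolation=2),cv2.resize(b[180:270,225:345],(400,300),interpolation=2)]
cv2.imwrite("pics/s34.png",np.hstack(c)[...,::-1])
E
```

```text
0.09657311773665207 -166.65566783192824 105.58607108561459 [-1.17099019  6.63175654 -6.60368238]
0.096564892016899 -166.267832034937 105.98714156381531 [ 0.22663822  7.17963993 -6.49768282]
```

View pics/s34.png

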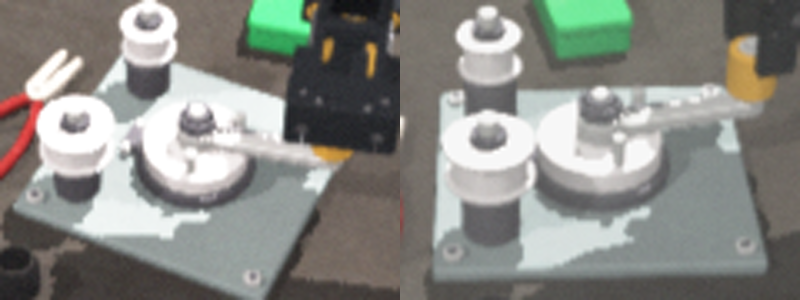

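The arm lies close to the stop pin, which is at (637,95) in the right half of the crop and has not moved. There is no rise in force yet, so I keep nudging.

```bash
python3 -m jog '[[[0,-0.0007,0,0,0,-0.007],[0,0,0,0,0,0]]]'>/dev/null
python3 m.py
python3 -m jog '[[[0,-0.0007,0,0,0,-0.007],[0,0,0,0,0,0]]]'>/dev/null
python3 m.py
python3 -m jog '[[[0,-0.0007,0,0,0,-0.007],[0,0,0,0,0,0]]]'>/dev/null
python3 m.py
```

```text
0.09657578478645303 -166.19982619563586 106.41271319031969 [ 0.39552219  7.81520099 -6.66387417]
0.09652854894465972 -166.16652952402345 106.8447851511386 [-0.07715825  8.9942533  -6.01901808]
0.09651840008930604 -166.11319591536517 107.2708189407902 [ 0.16787188  8.76629865 -5.25842416]
```

The angle has stopped at about -166.2° while the force rises, so the arm is on the stop. I add a moderate push.

```bash
python3 -m jog '[[[0,-0.001,0,0,0,0],[0,0,0,0,0,0]]]'>/dev/null
python3 m.py
python3 -m jog '[[[0,-0.001,0,0,0,0],[0,0,0,0,0,0],[0,0,0,0,0,0]]]'
python3 m.py
```

```text
0.09649997312373514 -166.04244252422706 107.29989959766287 [-1.58667107 11.08252379 -4.96530035]
clock: 12.8
tool_pos: [0.4812, 0.1506, 0.0557]
eef_rot: [-0.151, 0.989, 0.005, -0.001]
contact_force: [-4.4, 12.3, 5.0]
opening: 0.329
finger_force: 20.0
0.0964932130030186 -165.98216671894656 107.34258972763716 [ 0.55138271 13.06270334 -4.88236446]
```

```bash
python3 -m jog '[[[0,-0.001,0,0,0,0],[0,0,0,0,0,0],[0,0,0,0,0,0],[0,0,0,0,0,0]]]'
python3 m.py; python3 -c "
from plant import *
print(finish_job())"
```

```text
clock: 13.3
tool_pos: [0.4813, 0.1505, 0.0557]
eef_rot: [-0.151, 0.988, 0.006, -0.001]
contact_force: [-5.3, 13.5, 4.0]
opening: 0.329
finger_force: 20.0
0.09644476017308991 -165.91990730938664 107.38218593738198 [ 1.03657651 14.54082788 -3.86127943]
the job is handed in; nothing more can be done
None
```

I swung the tensioner arm counter-clockwise onto its stop pin and handed the job in at 13.3 s, still holding it there by the roller with about 14.5 N of push (35 N would turn the pivot body) and a 20 N grip; the judge's result was not shown.

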